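# Hang the instrument basket up to drip

## Task

Hang the rectangular wire basket of rinsed instruments on the drip stand. First swing its folded bail upright with a fingertip while the basket stays standing on the bench, then lift the basket by the bail and hook the bail's bar over both upturned prongs, so that the basket hangs level and still. Never let the basket tip over.

Things in the scene. Friction and masses are not known exactly. Their poses are not given: they have to be found in the camera images.
- basket: Rectangular steel wire basket (not the round one), loose, 84 (x) by 116 (y) by 65 mm high, about 0.45 kg with instruments fixed inside. Origin at the centre of its underside, z up. Its bail hinges about the basket's y axis on pins 65 mm above the origin, in the middle of the short sides, and starts folded out over the -x side.
- bail (a joint): Bail angle, rad: 0 is level, pointing to the basket's -x side; 1.57 is upright; stop at 1.75. It starts between 0.15 and 0.4, turns easily (under 1 N at the bar) and stays where it is left.
- bail_grip (a point): Middle of the bail's straight cross-bar: round steel, 8 mm thick, 129 mm long, along the basket's and this point's y, 90 mm from the pins. At bail angle q it lies at (-90 cos q, 0, 65 + 90 sin q) mm in the basket's frame. Two 6 mm side rods, 64.5 mm either side, join it to the pins.
- hook_seat (a point): Where the bar's middle lies once hung on the fixed stand, 230 mm up, midway between two 8 mm rod prongs at y = -38 and +38 mm. Each has a trough, flat for 6 mm each way in x, with 45 degree sides up to the stand's top, 16 mm above this point: free tips at x = -28 mm, uprights at x = +95. Hook on from -x: bar along y, over the tips, then down. Below: a tray 17 mm high.

How it is judged (in metres and radians):
On the way:
1. the bail has been swung upright (past 75 degrees) with the basket still standing on the bench (value of joint bail above 1.31 rad and height (world z) of basket below 0.012 m and angle between basket's own z axis and vertical below 0.2 rad), for 0.2 s.
At the end, for the whole second after the job is handed in: The bail's bar lies in the troughs of both prongs: its middle within 20 mm of the seat point horizontally and 10 mm in height, the bar parallel to the seat's y axis within 12 degrees. The basket hangs from it within 17 degrees of level, moving slower than 100 mm/s (horizontal distance between bail_grip and hook_seat below 0.02 m and z of bail_grip in the frame of hook_seat between -0.01 and 0.01 m and angle between the y axis of bail_grip and the y axis of hook_seat, either way round below 0.21 rad and angle between basket's own z axis and vertical below 0.3 rad and linear speed of basket below 0.1 m/s); the robot touches nothing.
It fails at once if the basket was tipped by more than 45 degrees (angle between basket's own z axis and vertical above 0.785 rad).
It also fails if it takes over 72 s, if anything falls off the work surface, if the arm or the gripper's body presses on something with over 40 N, if the wrist force passes 120 N, or if a joint passes its speed limit or range.

## Robot

A 6-joint arm with a two-finger parallel gripper is mounted at the origin on the work surface. World frame = base frame: x ahead of the robot, y to its left, z up, the work surface at z = 0. Lengths are in m, angles in degrees, forces in N, time in s.
With the tool pointing down it reaches from about 0.275 to 0.75 m from the base axis. Payload 10.2 kg.
Tool frame: the origin (TCP) lies at the very end of the fingers, on their centre line; the grasp point (between the pads) lies 19 mm behind it; y points along the fingers, x is the direction in which the jaws open and shut, and the axes are right-handed (so a half turn about y gives the same grasp; the last joint's range is limited). The gripper opens to 88 mm and grips with 3 to 60 N. Pads are 18 mm wide; open, the fingers measure 123 mm over their backs; the gripper's body (75 mm by 187 mm) begins 45 mm behind the grasp point.
Start: joints at [-82.357, 17.928, 85.812, -0, 76.261, -12.8], TCP at [0.183, -0.492, 0.239] pointing down, gripper open.
Joint ranges: [-168.41, 168.41], [-55.51, 124.54], [10.69, 146.95], [-70.63, 250.63], [1, 178], [-165.06, 165.06]. Speed limits (degrees/s): [136.94, 136.94, 172.46, 180, 180, 180].

## Interface

Orientations are given as a 3x3 rotation matrix whose columns are the frame's x, y, z axes.
In Python, from station import observe, eyes, workorder gives the robot as it stands.
- The arm moves only by the shell command python3 -m crank 'ROWS' [FORCE]. ROWS is text: rows parted by semicolons, each of 7 numbers parted by spaces: the shift along the tool's x, y, z as a fraction of full scale, then the turn, a rotation vector about the tool's x, y, z as a fraction of full scale, then the closure, from 0 (fully open) to 1 (shut). In form: x y z wx wy wz claw; .... A call has 1 to 20 rows; each row shifts and turns the commanded pose from where the row before left it, along the tool's axes as they then stand; what a row does not reach is not made up. Full scale, the value 1, is 0.025 m for a shift and 5 degrees for a turn. A row lasts 1/8 s, in which the tool goes at most 62.5 mm and 10.7 degrees, less where a joint would pass 70% of its speed; a pose out of reach is approached as far as the arm can. A call with a number of a shift or a turn outside -1 to 1 is refused whole. A call with a gripper value outside its range is refused whole. The fingers move at their own pace and stop on an object; FORCE is the grip in N (left out, the last holds). Time passes only in rows, so rows that do not move let the fingers close. It gives the time, the measured TCP pose, the force and the opening at its end, in the units of the state.
- observe(): the state, without advancing time (a new reading comes with each control period).
- eyes.grab_frame(name): name is "side" or "top"; returns a dict with "pixels" (400x640x3 uint8, blue, green, red), "K" (3x3 intrinsics, pixels), "dist" ([k1, k2, p1, p2, k3] as OpenCV has them; the pictures are not rectified), "position" and "rotation" of the camera in the world. Camera axes: x right, y up, looking along -z (the intrinsics and any distortion apply to the point x, -y, -z); pixel columns grow to the right and rows downward; lengths in m; the calibration is good to about 2 mm. A picture is of the moment at which its call begins. There is no depth.
- workorder.finish_job(): hands the job in, once; it reports no verdict.
Trained networks look in a picture, given as the dict that the camera call returned (one of the last four; its "shot" number tells which), for a name from the list of things; names that differ only in an ending like _2 or _b are one class to them, and where a whole thing is asked for, a point or a joint stands for the part that bears it (a point fixed in the world has none). Each returns a list of dicts, best first, with "p" (0 to 1); they miss things now and then, are a little off and sometimes report something else, mostly with a low value. They report only what shows in the picture. A call takes as long as a camera call.
- eyes.trace(label, picture): "mask" (400x640 bool, what is visible of it) and "location" ([row, column] in pixels, amid what is visible of it).
- eyes.landmark_of(label, picture): "location" ([row, column] in pixels: a listed point, or the origin of a listed thing).
The state is a dict: "time": time; "joint_positions": joint angles; "dq": joint speeds; "joint_torque": joint torques, N m; "tool_pos": TCP position; "orientation": TCP orientation; "wrist_force": force on the tool from outside, world axes, zero at the start; "wrist_torque": the same for the moment, N m; "grip_width": finger opening in m.
Only numpy, scipy, OpenCV 4.12 (cv2) and the standard library are available. Lean on these libraries where they do the work, as an engineer would, in place of code of your own. Each camera call takes 0.05 s, during which the arm holds its last target.

## Working session

There is one attempt and no reset: what is moved stays moved. The work goes in short steps, Python scripts to look and compute and a shell command to move; the robot and the scene stay as the last step left them, time stands still between calls to the robot, and variables do not carry over. Pictures are saved under pics/ and viewed, and the job is handed in when it is done.

```bash
mkdir -p pics; ls
python3 - <<'E'
from station import observe, eyes
import cv2, numpy as np
s=observe()
for k,v in s.items(): print(k,np.round(v,4).tolist())
for n in("side","top"):
    f=eyes.grab_frame(n)
    cv2.imwrite(f"pics/{n}0.png",f["pixels"])
    print(n,f["K"],f["dist"],f["position"],f["rotation"],f["shot"])
    for l in("basket","bail_grip","hook_seat"):
        print(l,eyes.landmark_of(l,f))
    for l in("basket","bail"):
        print(l,[(d["p"],d["location"],d["mask"].sum()) for d in eyes.trace(l,f)])
E
```

```text
pics
time 0.0
joint_positions [-82.3561, 17.9591, 85.854, -0.0004, 76.2576, -12.7995]
dq [0.0411, -0.0913, 0.0016, 0.0353, -0.0675, 0.0237]
joint_torque [-0.0013, -40.2224, -25.226, 0.0694, 0.0354, -0.0001]
tool_pos [0.1833, -0.4917, 0.2382]
orientation [[0.3493, -0.0002, 0.937], [-0.937, 0.0012, 0.3493], [-0.0012, -1.0, 0.0003]]
wrist_force [-0.6891, 0.0591, 0.0946]
wrist_torque [0.0171, -0.0147, 0.0858]
grip_width 0.088
side [[403.896397     0.         320.43387163]
 [  0.         403.896397   199.10866838]
 [  0.           0.           1.        ]] [-0.05256372  0.          0.          0.          0.        ] [0.73522203 0.79941074 0.81475687] [[-0.97190831 -0.1482137   0.18283038]
 [ 0.23535711 -0.60830692  0.75800377]
 [-0.00112955  0.77974059  0.6261017 ]] 1
basket [{'location': [188.1, 288.5], 'p': 0.82}]
bail_grip [{'location': [162.1, 316.0], 'p': 0.49}]
hook_seat [{'location': [174.7, 287.5], 'p': 0.69}]
basket [(0.79, [191.0, 291.4], np.int64(416)), (0.56, [165.1, 315.7], np.int64(80))]
bail []
top [[426.18119856   0.         322.50768077]
 [  0.         426.18119856 202.73488582]
 [  0.           0.           1.        ]] [-0.04775794  0.          0.          0.          0.        ] [ 0.48852837 -0.01048725  1.03938572] [[ 2.71224145e-02  9.96206800e-01 -8.26824384e-02]
 [-9.99626873e-01  2.72973119e-02  9.85376417e-04]
 [ 3.23864700e-03  8.26248616e-02  9.96575458e-01]] 2
basket [{'location': [201.0, 430.6], 'p': 0.74}]
bail_grip [{'location': [239.0, 437.9], 'p': 0.9}]
hook_seat [{'location': [169.9, 329.2], 'p': 0.89}]
basket [(0.65, [199.1, 434.4], np.int64(2263))]
bail [(0.61, [232.8, 436.1], np.int64(404))]
```

View pics/side0.png

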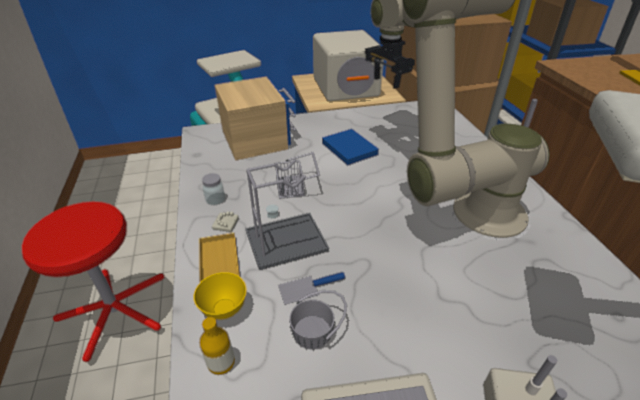

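View pics/top0.png

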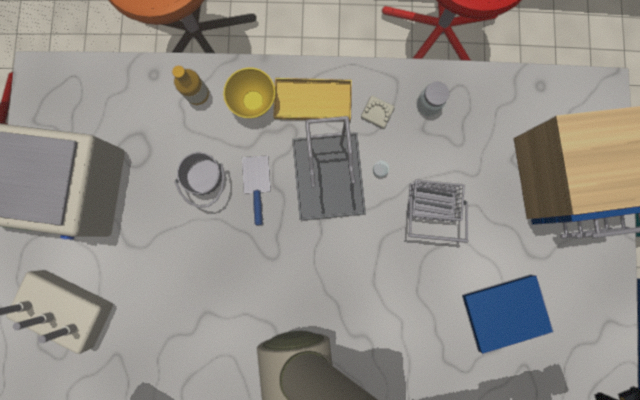

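Run:
```python
import cv2, numpy as np
t=cv2.imread("pics/top0.png"); s=cv2.imread("pics/side0.png")
cv2.imwrite("pics/c_top.png",cv2.resize(t[100:260,280:480],None,fx=4,fy=3.75,interpolation=cv2.INTER_CUBIC))
cv2.imwrite("pics/c_side.png",cv2.resize(s[140:280,220:345],None,fx=4.25,fy=4.25,interpolation=cv2.INTER_CUBIC))
```

```text
(no output)
```

View pics/c_top.png

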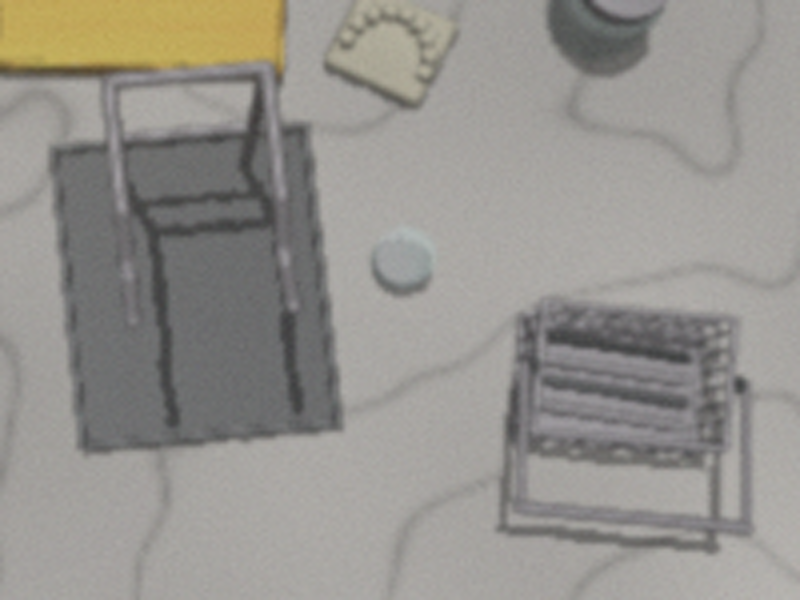

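View pics/c_side.png

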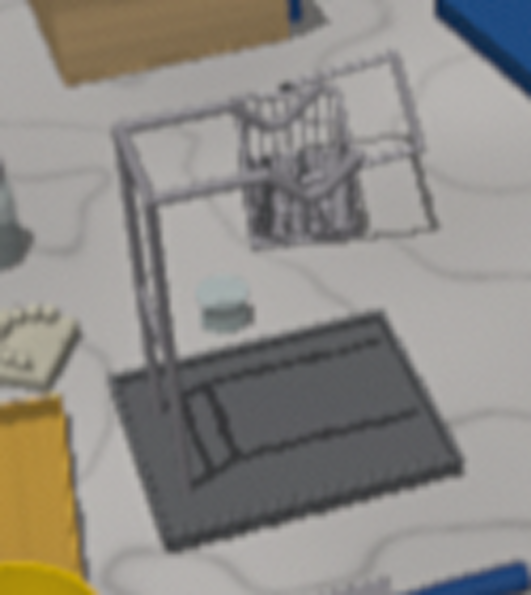

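```bash
cat > H.py <<'E'
import numpy as np, cv2, pickle
from scipy.optimize import least_squares
def proj(P,f):
    P=np.atleast_2d(P).astype(float)
    R=np.array(f["rotation"]); C=(P-np.array(f["position"]))@R
    C=C*[1,-1,-1]
    return cv2.projectPoints(C,np.zeros(3),np.zeros(3),np.array(f["K"]),np.array(f["dist"]))[0].reshape(-1,2)
def rz(a): c,s=np.cos(a),np.sin(a); return np.array([[c,-s,0],[s,c,0],[0,0,1]])
def bailpt(q,y): return [-.09*np.cos(q),y,.065+.09*np.sin(q)]
def basket(p,pts,z0=0): return np.array(pts)@rz(p[2]).T+[p[0],p[1],z0]
E
python3 - <<'E'
from H import *
from station import eyes
T=eyes.grab_frame("top");S=eyes.grab_frame("side")
pickle.dump((T,S),open("f0.pkl","wb"))
h=.042;w=.058
# basket
tp=np.array([[410,235.5],[466.3,240],[465,202.7],[416.3,180.5],[464.5,184.8],[461.8,219.2]])
sp=np.array([[312.9,152.9],[318.4,175.3]])
def model(p):
    a=basket(p,[bailpt(p[3],.0645),bailpt(p[3],-.0645),[0,-.0645,.065],[h,w,.065],[h,-w,.065],[-h,-w,.065]])
    return a
def res(p):
    a=model(p); return np.r_[(proj(a,T)-tp).ravel(),(proj([a[1],a[0]],S)-sp).ravel()]
r=least_squares(res,[.45,-.27,0,.3],loss="soft_l1");print("basket",r.x,np.round(r.fun,1).tolist())
pb=r.x
tp2=np.array([[313.3,185.3],[352.5,182.1],[307.5,121.3],[347.5,118.1]])
sp2=np.array([[247.8,170.1],[255.3,185.9],[304.7,176.5]])
def m2(p):
    z=p[3]
    return basket(p,[[-.028,.038,z],[-.028,-.038,z],[.095,.038,z],[.095,-.038,z]])
def res2(p):
    a=m2(p); return np.r_[(proj(a,T)-tp2).ravel(),(proj([a[3],a[2],a[0]],S)-sp2).ravel()]
r=least_squares(res2,[.5,0,0,.24],loss="soft_l1");print("stand",r.x,np.round(r.fun,1).tolist())
np.save("fit.npy",np.r_[pb,r.x])
p=r.x
def over(f,nm,x0,y0,x1,y1,k):
    im=cv2.resize(f["pixels"][y0:y1,x0:x1],None,fx=k,fy=k,interpolation=cv2.INTER_CUBIC)
    def L(P,c):
        u=((proj(P,f)-[x0-.5,y0-.5])*k).astype(int); cv2.polylines(im,[u.reshape(-1,1,2)],False,c,1)
    for z in(0,.065): L(basket(pb,[[h,w,z],[h,-w,z],[-h,-w,z],[-h,w,z],[h,w,z]]),(0,0,255))
    q=pb[3]
    L(basket(pb,[[0,.0645,.065],bailpt(q,.0645),bailpt(q,-.0645),[0,-.0645,.065]]),(0,255,0))
    for y in(.038,-.038): L(basket(p,[[-.028,y,.242],[-.012,y,.226],[-.006,y,.222],[.006,y,.222],[.026,y,.242],[.095,y,.242],[.095,y,.017]]),(255,0,0))
    cv2.imwrite(nm,im)
over(T,"pics/o_top.png",280,100,480,250,4);over(S,"pics/o_side.png",220,140,345,280,4)
for f in (T,S):
  print(proj(basket(p,[[0,0,.23]]),f),proj(basket(pb,[[0,0,0],bailpt(pb[3],0)]),f))
E
```

```text
basket [ 0.58303777 -0.27874045 -0.06359316  0.18319752] [-0.6, 0.3, -0.2, 0.9, 1.2, -0.2, -1.4, -0.8, 0.0, -0.5, 0.4, 1.2, -1.0, 0.1, -0.1, -0.6]
stand [ 0.6187893 -0.0267797  0.1117815  0.2409972] [-0.5, 0.3, 0.4, 0.1, 0.0, 0.7, -0.4, 0.6, -0.4, -0.7, -1.2, 0.7, -1.2, -0.4]
[[331.47181144 170.18580602]] [[431.31330499 202.34857977]
 [437.85078964 238.34775573]]
[[288.32501952 173.67098366]] [[289.17498616 186.26691009]
 [314.95662934 163.45123283]]
```

View pics/o_top.png

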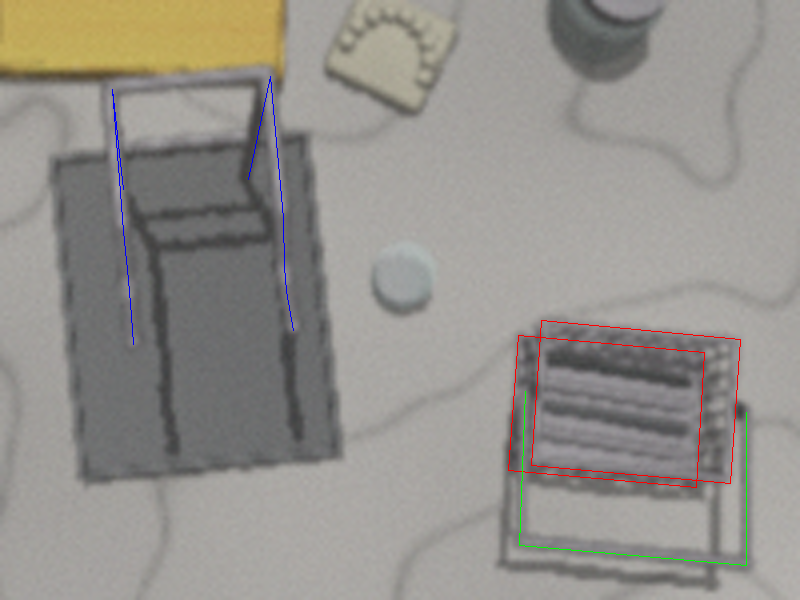

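View pics/o_side.png

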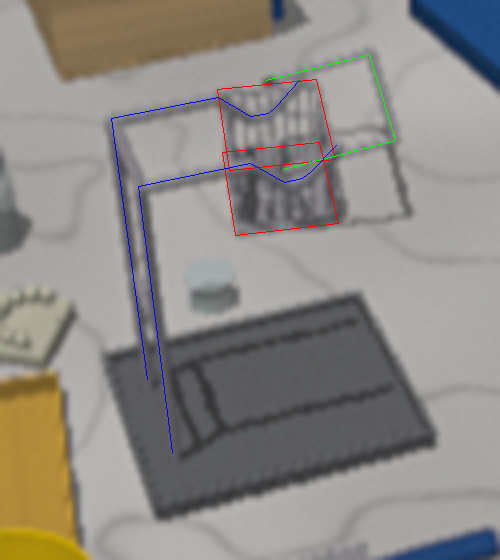

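```bash
python3 -m crank '0 0 0 0 0.96 0 1;0 0 0 0 0.96 0 1;0 0 0 0 0.96 0 1;0 0 0 0 0.96 0 1;0 0 0 0 0.96 0 1;-0.95 0 0.9 0 0 0 1;-0.95 0 0.9 0 0 0 1;-0.95 0 0.9 0 0 0 1;-0.95 0 0.9 0 0 0 1;-0.95 0 0.9 0 0 0 1;-0.95 0 0.9 0 0 0 1;-0.95 0 0.9 0 0 0 1;-0.95 0 0.9 0 0 0 1;-0.95 0 0.9 0 0 0 1;-0.95 0 0.9 0 0 0 1' 10
```

```text
time: 2.58
tool_pos: [0.4234, -0.2681, 0.2388]
orientation: [[-0.062, 0.0, 0.998], [-0.998, -0.0, -0.062], [0.0, -1.0, 0.0]]
wrist_force: [-0.3, -0.2, 0.1]
grip_width: 0.0004
```

```bash
python3 -m crank '0 0 0 1 0 0 1;0 0 0 1 0 0 1;0 0 0 1 0 0 1;0 0 0 1 0 0 1;0 0 0 1 0 0 1;0 0 0 1 0 0 1;0 0 0 1 0 0 1;0 0 0 1 0 0 1;0 0 0 1 0 0 1;0 0 0 0 0 0 1'
```

```text
time: 3.82
tool_pos: [0.4221, -0.2689, 0.2382]
orientation: [[-0.063, 0.705, 0.707], [-0.998, -0.044, -0.046], [-0.001, -0.708, 0.706]]
wrist_force: [-0.2, 0.3, 0.1]
grip_width: 0.0004
```

```bash
python3 -m crank '0 0.8 -0.8 0 0 0 1;0 0.8 -0.8 0 0 0 1;0 0.8 -0.8 0 0 0 1;0 0.8 -0.8 0 0 0 1;0 0.5 0 0 0 0 1;0 0.5 0 0 0 0 1;0 0.5 0 0 0 0 1;0 0.5 0 0 0 0 1;0 0.5 0 0 0 0 1;0 0 0 0 0 0 1'
python3 - <<'E'
from station import eyes
import cv2
for n,(x0,y0,x1,y1) in dict(top=(340,130,540,280),side=(240,100,400,220)).items():
    f=eyes.grab_frame(n); cv2.imwrite(f"pics/a_{n}.png",cv2.resize(f["pixels"][y0:y1,x0:x1],None,fx=4,fy=4,interpolation=cv2.INTER_CUBIC))
E
```

```text
time: 5.08
tool_pos: [0.4671, -0.2713, 0.0808]
orientation: [[-0.061, 0.705, 0.706], [-0.998, -0.043, -0.044], [-0.001, -0.708, 0.707]]
wrist_force: [0.5, -0.3, -0.2]
grip_width: 0.0008
```

View pics/a_top.png

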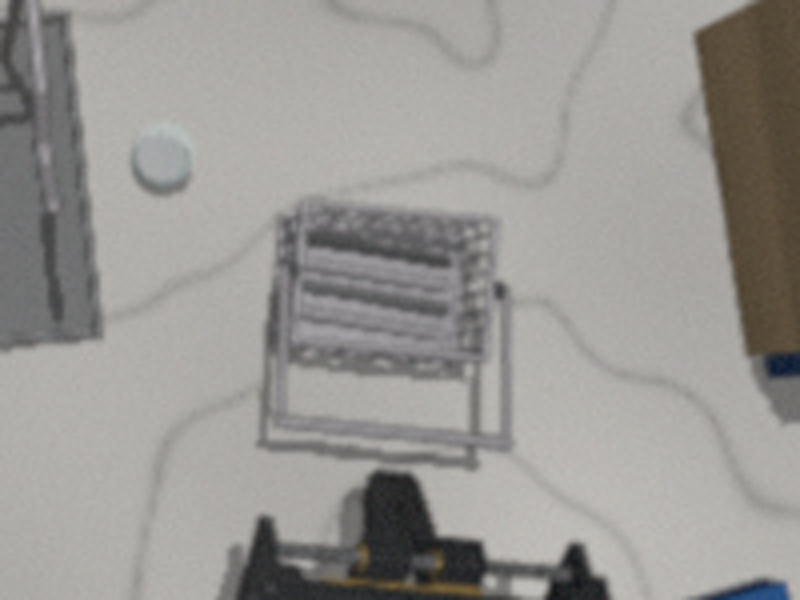

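View pics/a_side.png

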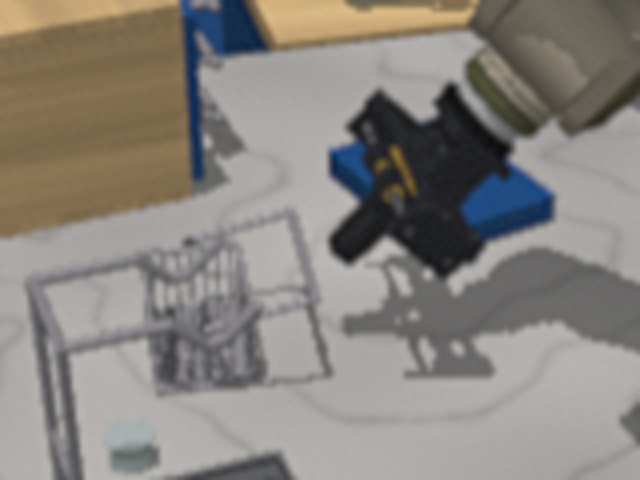

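```bash
python3 -m crank '0 0.4 0 0 0 0 1;0 0.4 0 0 0 0 1;0 0.4 0 0 0 0 1;0 0.4 -0.05 0 0 0 1;0 0 0 0 0 0 1;0 0 0 0 0 0 1'
python3 - <<'E'
from station import eyes
import cv2,numpy as np
for n,(x0,y0,x1,y1) in dict(top=(340,130,540,280),side=(240,100,400,220)).items():
    f=eyes.grab_frame(n); cv2.imwrite(f"pics/b_{n}.png",cv2.resize(f["pixels"][y0:y1,x0:x1],None,fx=4,fy=4,interpolation=cv2.INTER_CUBIC))
q=np.linspace(.183,1.57,13);F=-90*np.cos(q);U=90*np.sin(q)
print(np.round(np.c_[np.diff((F-U)*.707),np.diff((F+U)*.707)]/25,2).tolist())
E
```

```text
time: 5.92
tool_pos: [0.4941, -0.2733, 0.0522]
orientation: [[-0.062, 0.706, 0.706], [-0.998, -0.044, -0.044], [-0.0, -0.707, 0.707]]
wrist_force: [0.1, -0.2, 0.9]
grip_width: 0.0006
[[-0.22, 0.36], [-0.17, 0.38], [-0.13, 0.4], [-0.08, 0.41], [-0.03, 0.41], [0.01, 0.42], [0.06, 0.41], [0.11, 0.4], [0.15, 0.39], [0.2, 0.37], [0.24, 0.34], [0.28, 0.31]]
```

View pics/b_top.png

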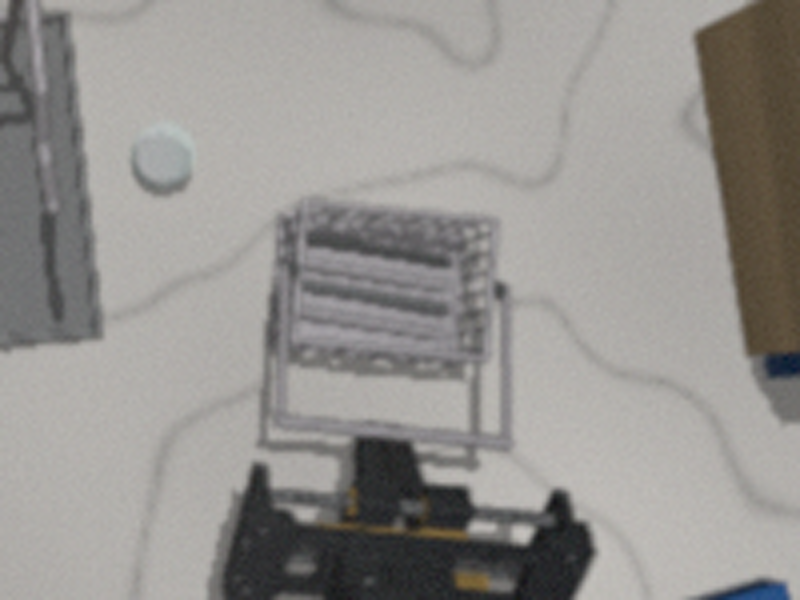

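View pics/b_side.png

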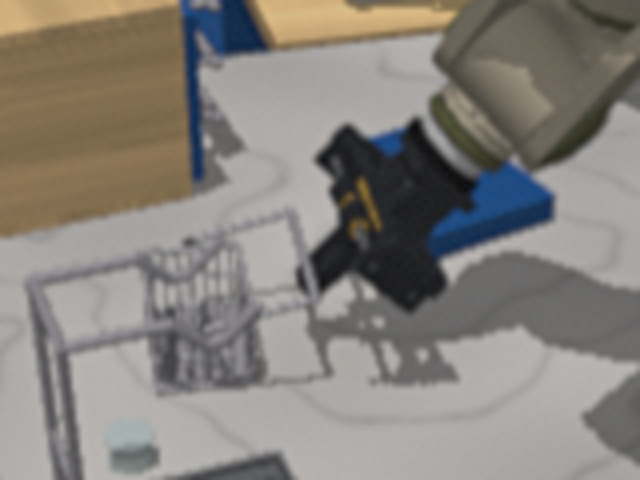

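```bash
python3 -m crank '0 0.5 0 0 0 0 1;0 0 0.2 0 0 0 1;0 0 0.2 0 0 0 1;-0 -0.22 0.36 0 0 0 1;0 -0.17 0.38 0 0 0 1;0 -0.13 0.4 0 0 0 1;0 0 0 0 0 0 1'
python3 - <<'E'
from station import eyes
import cv2,numpy as np
for n,(x0,y0,x1,y1) in dict(top=(340,130,540,280),side=(240,100,400,220)).items():
    f=eyes.grab_frame(n); cv2.imwrite(f"pics/d_{n}.png",cv2.resize(f["pixels"][y0:y1,x0:x1],None,fx=4,fy=4,interpolation=cv2.INTER_CUBIC))
E
```

```text
time: 6.9
tool_pos: [0.5214, -0.2751, 0.0807]
orientation: [[-0.062, 0.707, 0.705], [-0.998, -0.045, -0.043], [0.001, -0.706, 0.708]]
wrist_force: [-0.1, 0.3, 0.4]
grip_width: 0.0007
```

View pics/d_top.png

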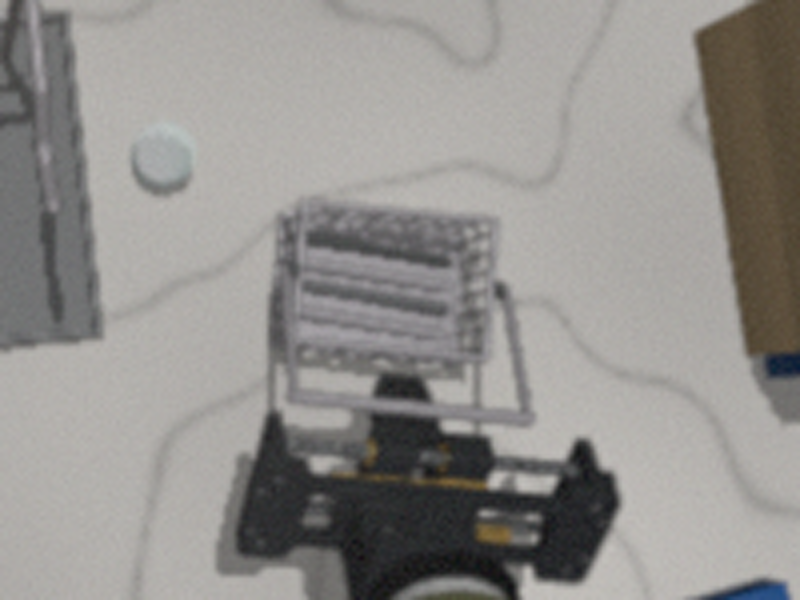

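View pics/d_side.png

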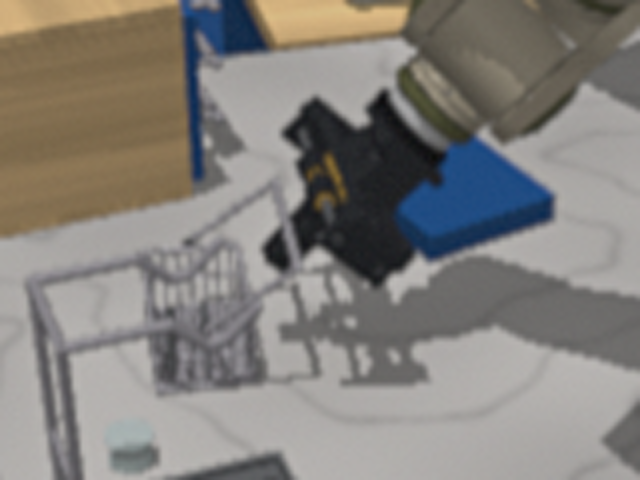

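```bash
python3 -m crank '0 -0.08 0.41 0 0 0 1;0 -0.03 0.41 0 0 0 1;0 0.01 0.42 0 0 0 1;0 0.06 0.41 0 0 0 1;0 0.11 0.4 0 0 0 1;0 0.15 0.39 0 0 0 1;0 0 0 0 0 0 1'
python3 - <<'E'
from station import eyes
import cv2,numpy as np
for n,(x0,y0,x1,y1) in dict(top=(340,130,540,280),side=(240,100,400,220)).items():
    f=eyes.grab_frame(n); cv2.imwrite(f"pics/e_{n}.png",cv2.resize(f["pixels"][y0:y1,x0:x1],None,fx=4,fy=4,interpolation=cv2.INTER_CUBIC))
E
```

```text
time: 7.88
tool_pos: [0.568, -0.2778, 0.1188]
orientation: [[-0.062, 0.706, 0.706], [-0.998, -0.043, -0.044], [-0.0, -0.707, 0.707]]
wrist_force: [-0.2, 0.7, -0.4]
grip_width: 0.0006
```

View pics/e_top.png

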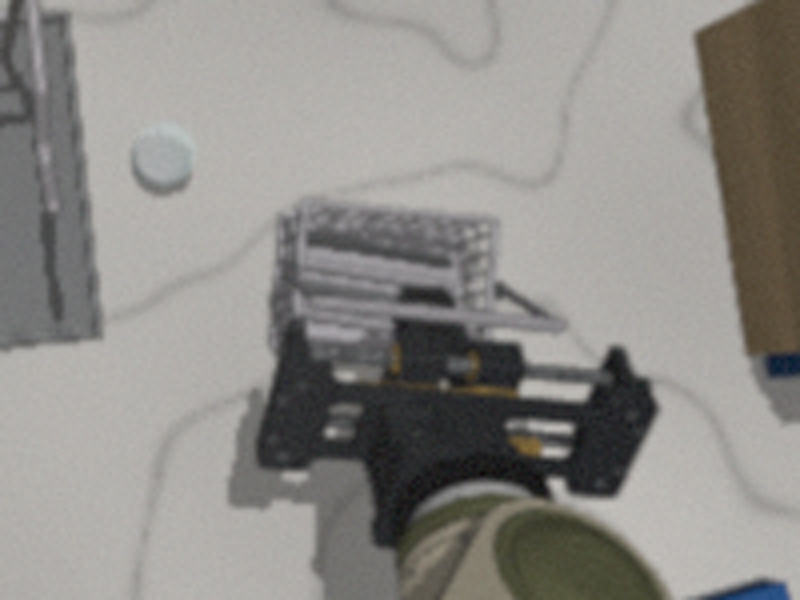

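View pics/e_side.png

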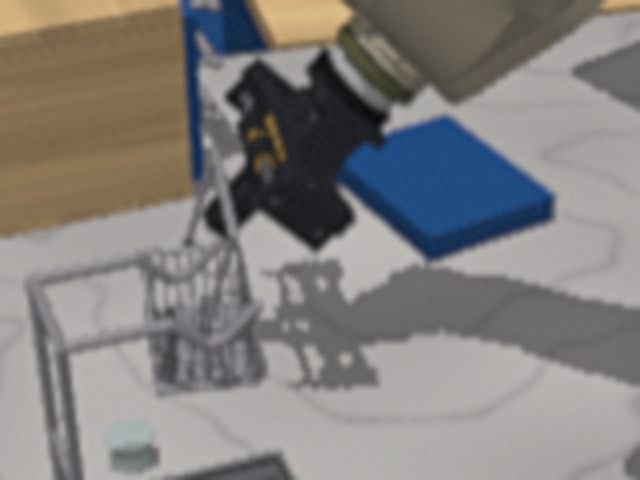

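```bash
cat > fitq.py <<'E'
from H import *
import sys
T,S=pickle.load(open("f0.pkl","rb"))
fit=np.load("fit.npy")
def fq(tp,sp):
    def res(q):
        q=q[0];a=basket(fit[:3],[bailpt(q,.0645),bailpt(q,-.0645)])
        return np.r_[(proj(a,T)-tp).ravel(),(proj(a[::-1],S)-sp).ravel()]
    r=least_squares(res,[1.]);print(r.x,np.round(r.fun,1));return r.x[0]
E
python3 - <<'E'
from fitq import *
q=fq(np.array([[413,207],[480.5,211.5]]),np.array([[291,129.5],[299,158]]))
print(basket(fit[:3],[bailpt(q,0)]))
q=np.linspace(q,1.57,6);F=-90*np.cos(q);U=90*np.sin(q)
print(np.round(np.c_[np.diff((F-U)*.707),np.diff((F+U)*.707)]/25,2).tolist())
E
```

```text
[1.27070492] [ 5.5 -0.9 -1.3  0.2  1.8  7.1 -1.1 -0.1]
[[ 0.55648687 -0.27704972  0.15097785]]
[[0.11, 0.19], [0.12, 0.18], [0.13, 0.17], [0.14, 0.17], [0.15, 0.16]]
```

```bash
python3 -m crank '0 0.11 0.19 0 0 0 1;0 0.12 0.18 0 0 0 1;0 0.13 0.17 0 0 0 1;0 0.14 0.17 0 0 0 1;0 0.1 0.1 0 0 0 1;0 0 0 0 0 0 1;0 0 0 0 0 0 1'
python3 - <<'E'
from station import eyes
import cv2,numpy as np
for n,(x0,y0,x1,y1) in dict(top=(340,130,540,280),side=(240,100,400,220)).items():
    f=eyes.grab_frame(n); cv2.imwrite(f"pics/g_{n}.png",cv2.resize(f["pixels"][y0:y1,x0:x1],None,fx=4,fy=4,interpolation=cv2.INTER_CUBIC))
    print(eyes.landmark_of("bail_grip",f),eyes.landmark_of("basket",f))
E
```

```text
time: 8.85
tool_pos: [0.5927, -0.2794, 0.1227]
orientation: [[-0.062, 0.706, 0.706], [-0.998, -0.044, -0.044], [-0.0, -0.707, 0.707]]
wrist_force: [0.1, -0.2, 0.2]
grip_width: 0.0005
[{'location': [197.4, 450.1], 'p': 0.63}] [{'location': [201.5, 431.5], 'p': 0.85}]
[{'location': [146.4, 289.1], 'p': 0.54}] [{'location': [187.5, 288.1], 'p': 0.79}]
```

View pics/g_top.png

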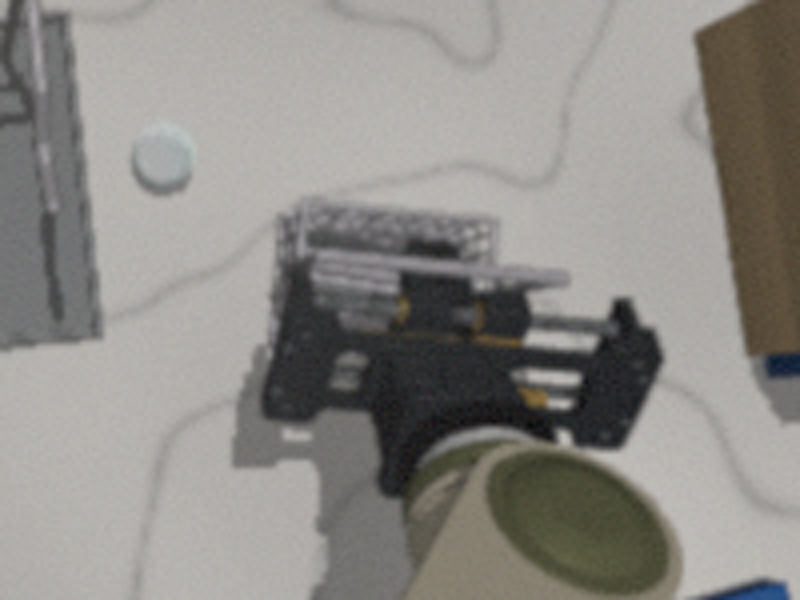

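View pics/g_side.png

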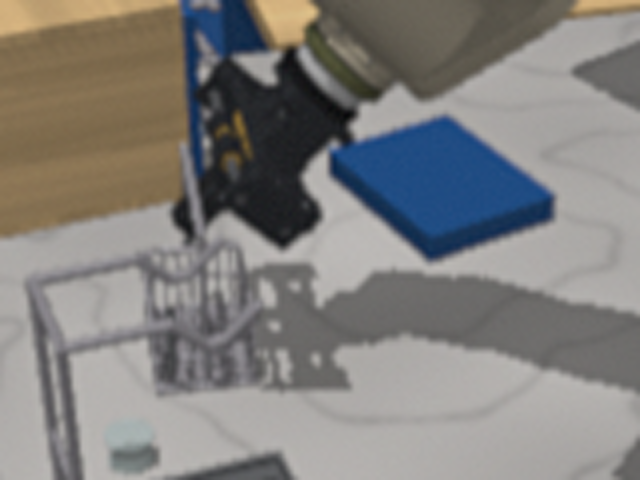

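Run:
```python
from fitq import *
for q in(1.45,1.57,1.65,1.75):
    a=basket(fit[:3],[bailpt(q,.0645),bailpt(q,0),bailpt(q,-.0645)]); print(q,proj(a,T).round(1).tolist(),proj(a,S).round(1).tolist(),a[1].round(4))
```

```text
1.45 [[419.4, 198.5], [449.9, 201.3], [480.2, 204.1]] [[292.7, 157.5], [290.2, 146.4], [287.9, 136.2]] [ 0.5722 -0.2781  0.1543]
1.57 [[419.8, 193.4], [450.3, 196.2], [480.6, 199.0]] [[289.1, 157.6], [286.8, 146.5], [284.6, 136.3]] [ 0.583  -0.2787  0.155 ]
1.65 [[420.0, 190.0], [450.5, 192.8], [480.8, 195.6]] [[286.7, 157.9], [284.5, 146.8], [282.4, 136.6]] [ 0.5901 -0.2792  0.1547]
1.75 [[420.2, 185.9], [450.6, 188.7], [480.8, 191.5]] [[283.8, 158.6], [281.6, 147.4], [279.7, 137.1]] [ 0.599  -0.2798  0.1536]
```

```bash
python3 -m crank '0 0 -0.2 0 0 0 1;0 -0.6 -0.1 0 0 0 1;0 -1 0 0 0 0 1;0 -1 0 0 0 0 1;0 -1 0 0 0 0 1;0 -1 0 0 0 0 1;0 0 0 -1 0 0 1;0 0 0 -1 0 0 1;0 0 0 -1 0 0 1;0 0 0 -1 0 0 1;0 0 0 -1 0 0 1;0 0 0 -1 0 0 1;0 0 0 -1 0 0 1;0 0 0 -1 0 0 1;0 0 0 -1 0 0 1;0 0 0 0 0 0 1'; python3 -c "
from station import observe
print(observe()['joint_positions'])"
```

```text
time: 11.15
tool_pos: [0.5062, -0.2741, 0.1989]
orientation: [[-0.062, 0.0, 0.998], [-0.998, -0.0, -0.062], [0.0, -1.0, 0.0]]
wrist_force: [-0.5, 1.4, 0.3]
grip_width: 0.0004
[-4.00874334e+01  2.60926107e+01  8.01663602e+01  5.89882703e-03
  7.37259339e+01  5.34587370e+01]
```

```bash
python3 -m crank '0 -0.2 0 0 -1 0 0;0 -0.2 0 0 -1 0 0;0 -0.2 0 0 -1 0 0;0 -0.2 0 0 -1 0 0;0 0 0 0 -1 0 0;0 0 0 0 -1 0 0;0 0 0 0 -1 0 0;0 0 0 0 -1 0 0;0 0 0 0 -1 0 0;0 0 0 0 -1 0 0;0 0 0 0 -1 0 0;0 0 0 0 -1 0 0;0 0 0 0 -1 0 0;0 0 0 0 -1 0 0;0 0 0 0 -1 0 0;0 0 0 0 -1 0 0;0 0 0 0 -1 0 0;0 0 0 0 -1 0 0;0 0 0 0 0 0 0' 40
python3 - <<'E'
from station import eyes
import cv2,numpy as np
for n,(x0,y0,x1,y1) in dict(top=(340,130,540,280),side=(240,100,400,220)).items():
    f=eyes.grab_frame(n); cv2.imwrite(f"pics/h_{n}.png",cv2.resize(f["pixels"][y0:y1,x0:x1],None,fx=4,fy=4,interpolation=cv2.INTER_CUBIC))
    print(eyes.landmark_of("bail_grip",f),eyes.landmark_of("basket",f))
E
```

```text
time: 13.52
tool_pos: [0.5056, -0.2741, 0.219]
orientation: [[0.998, 0.001, 0.063], [-0.063, -0.0, 0.998], [0.001, -1.0, 0.0]]
wrist_force: [-0.0, 0.1, 0.6]
grip_width: 0.0883
[{'location': [196.5, 451.0], 'p': 0.67}] [{'location': [202.0, 429.6], 'p': 0.63}]
[{'location': [146.8, 288.6], 'p': 0.67}] [{'location': [185.6, 285.3], 'p': 0.95}]
```

View pics/h_top.png

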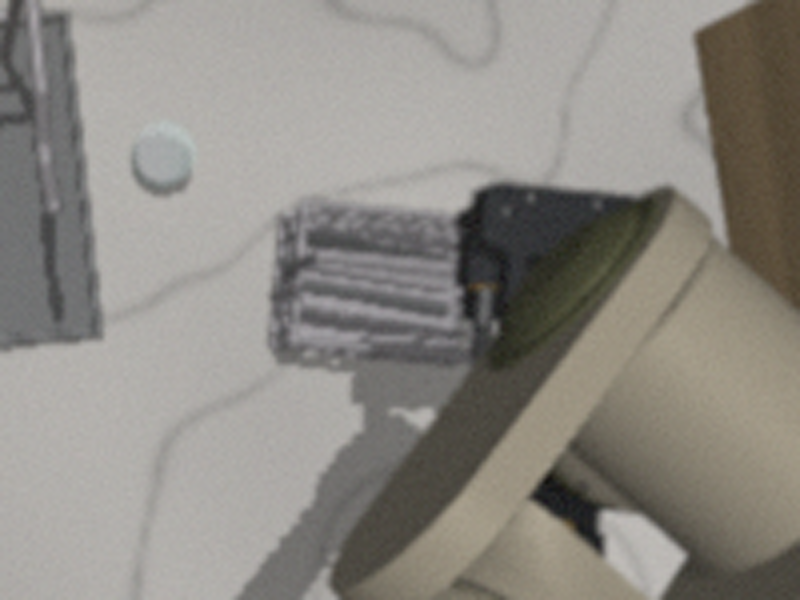

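View pics/h_side.png

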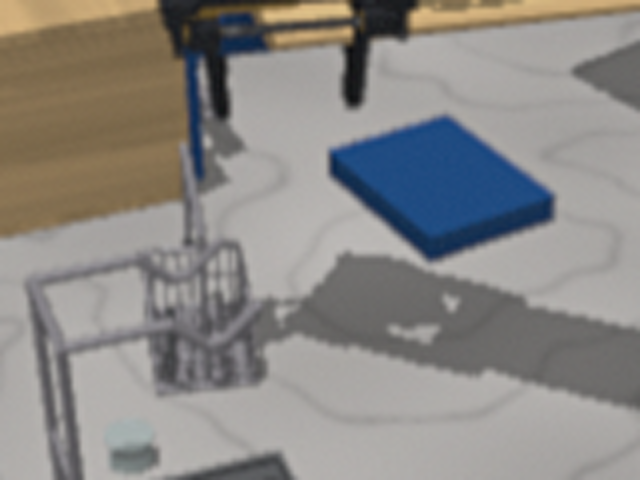

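```bash
python3 -m crank '0.77 0 0 0 0 0 0;0.77 0 0 0 0 0 0;0.77 0 0 0 0 0 0;0.77 0 0 0 0 0 0;0 0 0 0 0 0 0;0 0.8 0 0 0 0 0;0 0.8 0 0 0 0 0;0 0.7 0 0 0 0 0;0 0.6 0 0 0 0 0;0 0.4 0 0 0 0 0;0 0 0 0 0 0 0'
python3 - <<'E'
from station import eyes
import cv2,numpy as np
for n,(x0,y0,x1,y1) in dict(side=(240,100,400,220)).items():
    f=eyes.grab_frame(n); cv2.imwrite(f"pics/i_{n}.png",cv2.resize(f["pixels"][y0:y1,x0:x1],None,fx=4,fy=4,interpolation=cv2.INTER_CUBIC))
E
```

```text
time: 15.2
tool_pos: [0.583, -0.2787, 0.1357]
orientation: [[0.998, -0.001, 0.062], [-0.062, 0.001, 0.998], [-0.001, -1.0, 0.001]]
wrist_force: [-0.8, -0.6, 0.8]
grip_width: 0.0886
```

View pics/i_side.png

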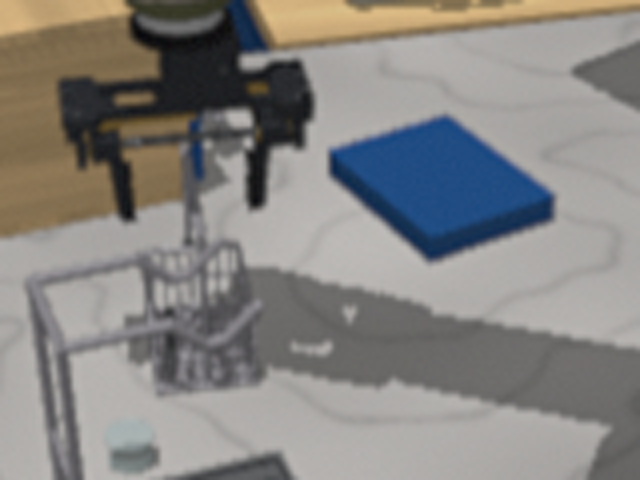

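Fingers straddle the bar (bar at about (190,150–240) of the crop, fingers at 120 and 258), so I close.

```bash
python3 -m crank '0 0 0 0 0 0 0.5;0 0 0 0 0 0 0.8;0 0 0 0 0 0 1;0 0 0 0 0 0 1;0 0 0 0 0 0 1;0 0 0 0 0 0 1;0 0 0 0 0 0 1' 40
```

```text
time: 16.12
tool_pos: [0.5831, -0.2788, 0.1362]
orientation: [[0.998, -0.0, 0.062], [-0.062, 0.0, 0.998], [-0.0, -1.0, 0.0]]
wrist_force: [0.2, 0.4, 0.5]
grip_width: 0.0202
```

```bash
python3 -m crank '0 0 0 0 0 0 1;0 0 0 0 0 0 1;0 0 0 0 0 0 1;0 0 0 0 0 0 1' 40
python3 - <<'E'
from station import eyes
import cv2,numpy as np
for n,(x0,y0,x1,y1) in dict(side=(240,100,400,220)).items():
    f=eyes.grab_frame(n); cv2.imwrite(f"pics/j_{n}.png",cv2.resize(f["pixels"][y0:y1,x0:x1],None,fx=4,fy=4,interpolation=cv2.INTER_CUBIC))
E
```

```text
time: 16.62
tool_pos: [0.5832, -0.2788, 0.1364]
orientation: [[0.998, 0.0, 0.062], [-0.062, -0.0, 0.998], [0.0, -1.0, -0.0]]
wrist_force: [-0.9, 0.4, 1.3]
grip_width: 0.0063
```

View pics/j_side.png

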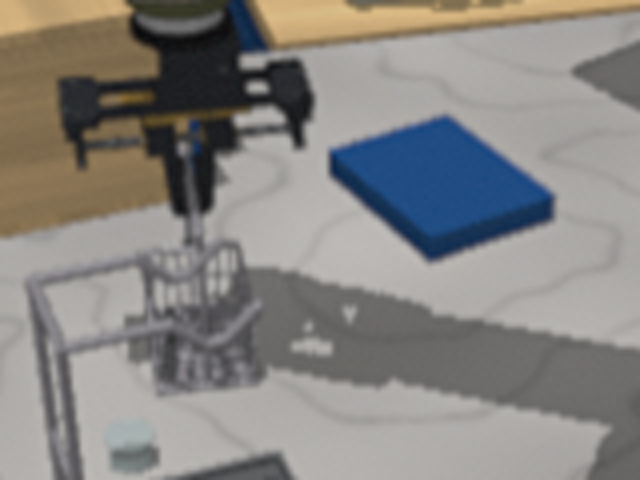

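```bash
python3 -m crank '0 0 0 0 0 0 1;0 -0.2 0 0 0 0 1;0 -0.4 0 0 0 0 1;0 -0.4 0 0 0 0 1;0 -0.2 0 0 0 0 1;0 0 0 0 0 0 1;0 0 0 0 0 0 1' 40
python3 - <<'E'
from station import eyes
import cv2,numpy as np
for n,(x0,y0,x1,y1) in dict(side=(240,100,400,220)).items():
    f=eyes.grab_frame(n); cv2.imwrite(f"pics/k_{n}.png",cv2.resize(f["pixels"][y0:y1,x0:x1],None,fx=4,fy=4,interpolation=cv2.INTER_CUBIC))
E
```

```text
time: 17.55
tool_pos: [0.583, -0.2787, 0.1659]
orientation: [[0.998, -0.001, 0.062], [-0.062, 0.0, 0.998], [-0.001, -1.0, 0.0]]
wrist_force: [0.6, -0.9, -4.3]
grip_width: 0.0063
```

View pics/k_side.png

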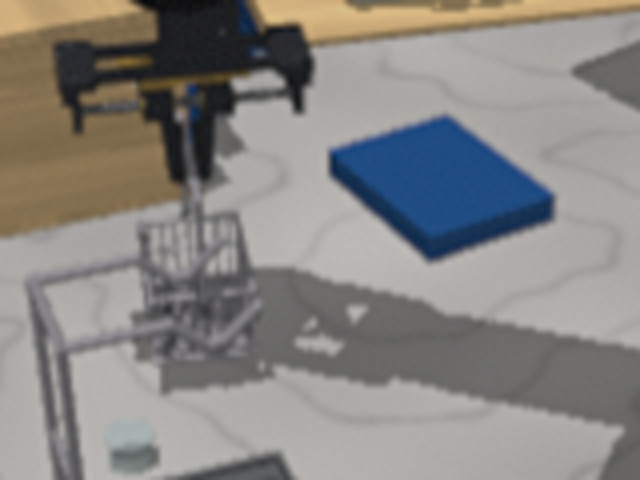

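```bash
python3 -m crank '0 -0.3 0 0 0 0 1;0 -0.5 0 0 0 0 1;-0.2 -0.6 0 0 0 0 1;-0.4 -0.6 0 0 0 0 1;-0.5 -0.6 0.1 0 0 0 1;-0.5 -0.5 0.3 0 0 0 1;-0.5 -0.4 0.5 0 0 0 1;-0.5 0 0.7 0 0 0 1;-0.34 0 0.8 0 0 0 1;-0.2 0 0.8 0 0 0 1;0 0 0.8 0 0 0 1;0 0 0.8 0 0 0 1;0 0 0.8 0 0 0 1;0 0 0.8 0 0 0 1;0 0 0.8 0 0 0 1;0 0 0.75 0 0 0 1;0 0 0.6 0 0 0 1;0 0 0.4 0 0 0 1;0 0 0.3 0 0 0 1;0 0 0.2 0 0 0 1' 40
python3 - <<'E'
from station import eyes
import cv2,numpy as np
for n,(x0,y0,x1,y1) in dict(side=(200,80,360,200)).items():
    f=eyes.grab_frame(n); cv2.imwrite(f"pics/l_{n}.png",cv2.resize(f["pixels"][y0:y1,x0:x1],None,fx=4,fy=4,interpolation=cv2.INTER_CUBIC))
E
```

```text
time: 20.1
tool_pos: [0.5195, -0.038, 0.2538]
orientation: [[0.998, 0.0, 0.062], [-0.062, -0.0, 0.998], [0.0, -1.0, -0.0]]
wrist_force: [0.0, 0.4, -3.8]
grip_width: 0.0062
```

View pics/l_side.png

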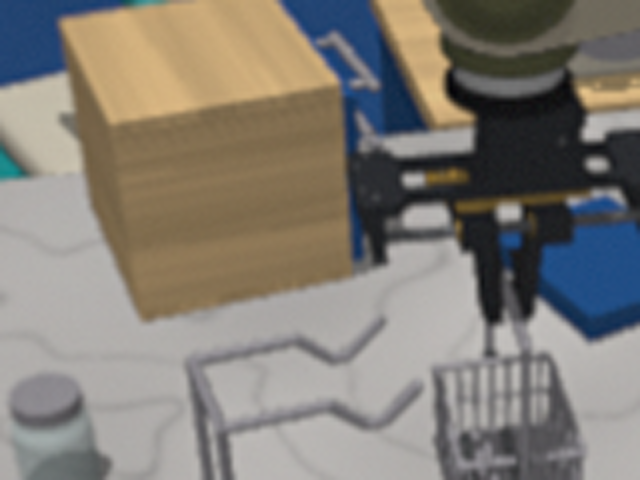

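Run:
```python
from fitq import *
st=fit[4:]
sp=np.array([[248,170.5],[285.5,169.25],[295.5,160],[256,186.25],[293.75,185.5],[304.5,176.25]])
tp=np.array([[313.3,185.3],[352.5,182.1],[307.5,121.3],[347.5,118.1]])
def res(p):
    zt=p[3]
    a=basket(p,[[.095,-.038,zt],[0,-.038,zt-.02],[-.028,-.038,zt],[.095,.038,zt],[0,.038,zt-.02],[-.028,.038,zt]])
    return np.r_[(proj(a,S)-sp).ravel(),(proj(a[[5,2,3,0]],T)-tp).ravel()]
print(np.round(res(st),1))
r=least_squares(res,st);print(st,r.x,np.round(r.fun,1))
```

```text
[-0.6 -1.1 -1.2 -0.7 -1.1  0.1 -1.9  0.3 -0.9 -0.4 -1.  -0.1 -0.5  0.3
  0.4  0.1  0.   0.7 -0.4  0.6]
[ 0.6187893 -0.0267797  0.1117815  0.2409972] [ 0.61801924 -0.02654178  0.11172968  0.2404805 ] [-0.3 -0.9 -0.8 -0.5 -0.8  0.2 -1.6  0.5 -0.5 -0.3 -0.6  0.1 -0.6  0.7
  0.3  0.6 -0.1  1.1 -0.6  1.1]
```

```bash
python3 -m crank '0 0 0 0 -0.5 0 1;0 0 0 0 -0.5 0 1;0 0 0 0 -0.5 0 1;0 0 0 0 -0.5 0 1;0.2 0 0 0 0 0 1;0.3 0 0 0 0 0 1;0.4 0 0 0 0 0 1;0.4 0 0 0 0 0 1;0.4 0 0 0 0 0 1;0.4 0 0 0 0 0 1;0.4 0 0 0 0 0 1;0.4 0 0 0 0 0 1;0.4 0 0 0 0 0 1;0.3 0 0 0 0 0 1;0.2 0 0 0 0 0 1;0.1 0 0 0 0 0 1;0.1 0 0 0 0 0 1;0 0 0 0 0 0 1;0 0 0 0 0 0 1' 40
python3 - <<'E'
from station import eyes
import cv2,numpy as np
for n,(x0,y0,x1,y1) in dict(side=(220,100,360,220),top=(260,80,420,200)).items():
    f=eyes.grab_frame(n); cv2.imwrite(f"pics/m_{n}.png",cv2.resize(f["pixels"][y0:y1,x0:x1],None,fx=4,fy=4,interpolation=cv2.INTER_CUBIC))
E
```

```text
time: 22.52
tool_pos: [0.6187, -0.027, 0.2538]
orientation: [[0.994, -0.0, -0.112], [0.112, -0.0, 0.994], [-0.0, -1.0, -0.0]]
wrist_force: [-0.3, -0.5, -4.6]
grip_width: 0.0061
```

View pics/m_side.png

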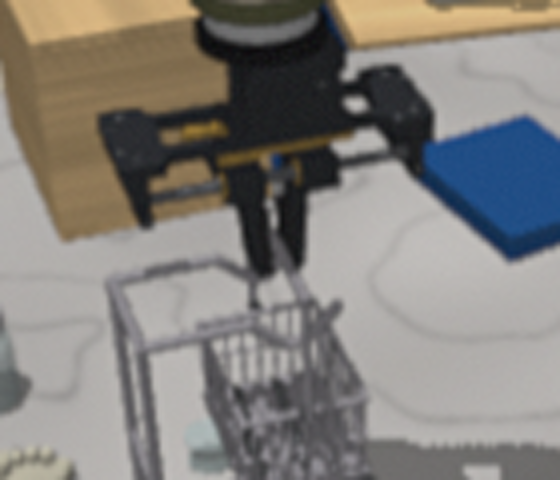

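View pics/m_top.png

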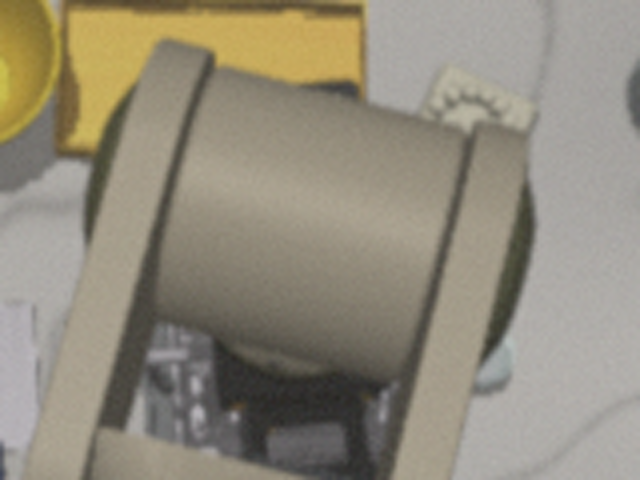

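Run:
```python
from fitq import *
st=fit[4:]
im=cv2.imread("pics/m_side.png")
def L(P,c):
    u=((proj(P,S)-[219.5,99.5])*4).astype(int); cv2.polylines(im,[u.reshape(-1,1,2)],False,c,1)
for y in(.038,-.038): L(basket(st,[[-.028,y,.242],[-.012,y,.226],[-.006,y,.222],[.006,y,.222],[.026,y,.242],[.095,y,.242],[.095,y,.017]]),(255,0,0))
b=[.6187,-.027,.1118]
L(basket(b,[[0,.0645,.1824],[0,.0645,.2724],[0,-.0645,.2724],[0,-.0645,.1824]]),(0,255,0))
L(basket(b,[[.042,.058,.1824],[.042,-.058,.1824],[-.042,-.058,.1824],[-.042,.058,.1824],[.042,.058,.1824]]),(0,0,255))
cv2.imwrite("pics/n.png",im)
```

```text
(no output)
```

View pics/n.png

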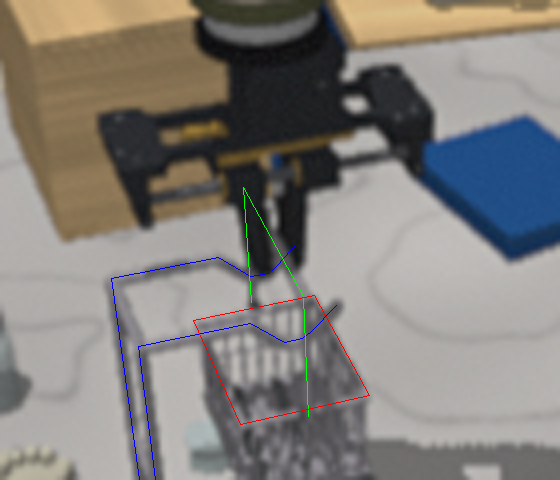

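```bash
python3 -m crank '0 0.1 0 0 0 0 1;0 0.25 0 0 0 0 1;0 0.25 0 0 0 0 1;0 0.25 0 0 0 0 1;0 0.25 0 0 0 0 1;0 0.25 0 0 0 0 1;0 0.15 0 0 0 0 1;0 0.1 0 0 0 0 1;0 0 0 0 0 0 1' 40
python3 - <<'E'
from station import eyes
import cv2,numpy as np
for n,(x0,y0,x1,y1) in dict(side=(220,100,360,220)).items():
    f=eyes.grab_frame(n); cv2.imwrite(f"pics/p_{n}.png",cv2.resize(f["pixels"][y0:y1,x0:x1],None,fx=4,fy=4,interpolation=cv2.INTER_CUBIC))
    print(eyes.landmark_of("bail_grip",f),eyes.landmark_of("hook_seat",f))
E
```

```text
time: 23.75
tool_pos: [0.6188, -0.027, 0.2137]
orientation: [[0.994, -0.0, -0.112], [0.112, 0.0, 0.994], [-0.0, -1.0, 0.0]]
wrist_force: [0.2, -0.0, -4.2]
grip_width: 0.006
[{'location': [173.5, 287.5], 'p': 0.66}] [{'location': [171.6, 288.5], 'p': 0.75}]
```

View pics/p_side.png

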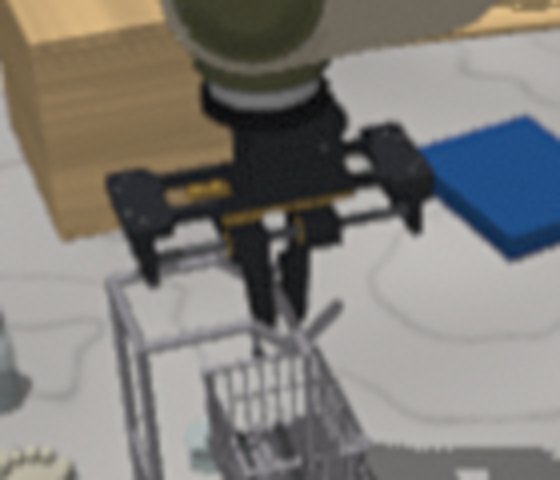

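```bash
python3 -m crank '0 0.06 0 0 0 0 1;0 0.04 0 0 0 0 1;0 0 0 0 0 0 1;0 0 0 0 0 0 1'; python3 -m crank '0 0.04 0 0 0 0 1;0 0 0 0 0 0 1;0 0 0 0 0 0 1'
```

```text
time: 24.4
tool_pos: [0.6188, -0.0269, 0.2113]
orientation: [[0.994, 0.0, -0.112], [0.112, 0.0, 0.994], [0.0, -1.0, -0.0]]
wrist_force: [-0.7, -0.0, -3.4]
grip_width: 0.0058
time: 24.78
tool_pos: [0.6189, -0.027, 0.2109]
orientation: [[0.994, 0.001, -0.112], [0.112, -0.0, 0.994], [0.001, -1.0, -0.0]]
wrist_force: [-1.5, 0.0, 3.4]
grip_width: 0.0059
```

```bash
python3 -m crank '0 0 0 0 0 0 0.9;0 0 0 0 0 0 0.8;0 0 0 0 0 0 0.7;0 0 0 0 0 0 0.6;0 0 0 0 0 0 0.6;0 0 0 0 0 0 0.6;0 0 0 0 0 0 0.6' 20
python3 - <<'E'
from station import eyes
import cv2,numpy as np
for n,(x0,y0,x1,y1) in dict(side=(220,100,360,220)).items():
    f=eyes.grab_frame(n); cv2.imwrite(f"pics/q_{n}.png",cv2.resize(f["pixels"][y0:y1,x0:x1],None,fx=4,fy=4,interpolation=cv2.INTER_CUBIC))
    print(eyes.landmark_of("bail_grip",f),eyes.landmark_of("hook_seat",f))
E
```

```text
time: 25.65
tool_pos: [0.6188, -0.027, 0.2103]
orientation: [[0.994, 0.0, -0.112], [0.112, 0.0, 0.994], [0.0, -1.0, 0.0]]
wrist_force: [0.0, 0.5, 0.7]
grip_width: 0.035
[{'location': [175.1, 289.6], 'p': 0.58}] [{'location': [174.1, 290.7], 'p': 0.63}]
```

View pics/q_side.png

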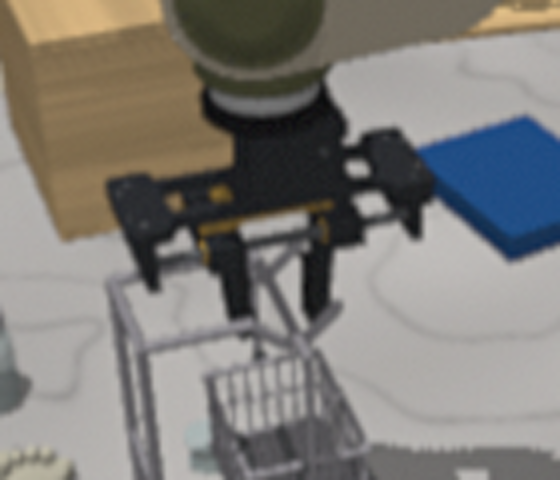

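Released: the bar lies in both troughs with the fingers clear on each side (fingers at x≈237 and 315 in the crop, bar between). Retreat straight up, then back.

```bash
python3 -m crank '0 -0.2 0 0 0 0 0.6;0 -0.5 0 0 0 0 0.6;0 -0.8 0 0 0 0 0.6;0 -1 0 0 0 0 0.6;0 -1 0 0 0 0 0.6;0 -1 0 0 0 0 0.6;-1 -0.5 0 0 0 0 0.6;-1 0 0 0 0 0 0.6;-1 0 0 0 0 0 0.6;-1 0 0 0 0 0 0.6;-1 0 0 0 0 0 0.6;-1 0 0 0 0 0 0.6;-1 0 0 0 0 0 0.6;-1 0 0 0 0 0 0.6;0 0 0 0 0 0 0.6;0 0 0 0 0 0 0.6'
python3 - <<'E'
from fitq import *
from station import eyes
for n,(x0,y0,x1,y1) in dict(side=(220,120,360,240),top=(260,80,420,230)).items():
    f=eyes.grab_frame(n); cv2.imwrite(f"pics/r_{n}.png",cv2.resize(f["pixels"][y0:y1,x0:x1],None,fx=4,fy=4,interpolation=cv2.INTER_CUBIC))
    print(n,eyes.landmark_of("bail_grip",f),eyes.landmark_of("hook_seat",f),eyes.landmark_of("basket",f))
    print(proj(basket(fit[4:],[[0,0,.23],[0,0,.075],[0,.0645,.23],[0,-.0645,.23]]),f).round(1).tolist())
E
```

```text
time: 27.8
tool_pos: [0.4207, -0.0494, 0.3358]
orientation: [[0.994, 0.001, -0.112], [0.112, -0.0, 0.994], [0.001, -1.0, -0.0]]
wrist_force: [0.6, -0.7, -0.1]
grip_width: 0.0354
side [{'location': [175.7, 289.2], 'p': 0.52}] [{'location': [172.6, 289.4], 'p': 0.58}] [{'location': [221.7, 292.3], 'p': 0.83}]
[[288.3, 173.7], [291.2, 219.8], [296.0, 188.3], [281.4, 160.4]]
top [{'location': [172.3, 329.3], 'p': 0.55}] [{'location': [169.5, 328.7], 'p': 0.83}] [{'location': [182.6, 328.6], 'p': 0.73}]
[[331.5, 170.2], [329.8, 181.0], [298.0, 173.0], [364.9, 167.4]]
```

View pics/r_side.png

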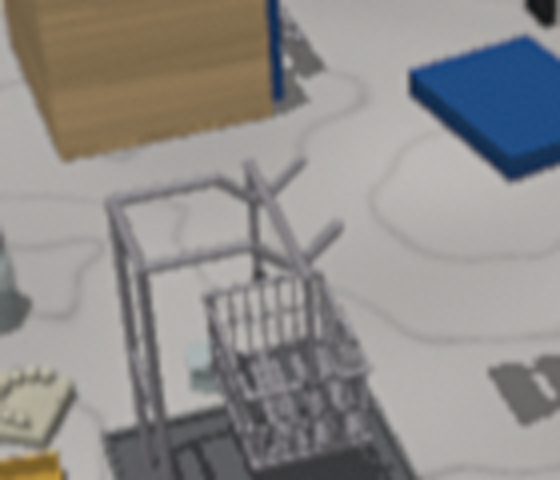

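View pics/r_top.png

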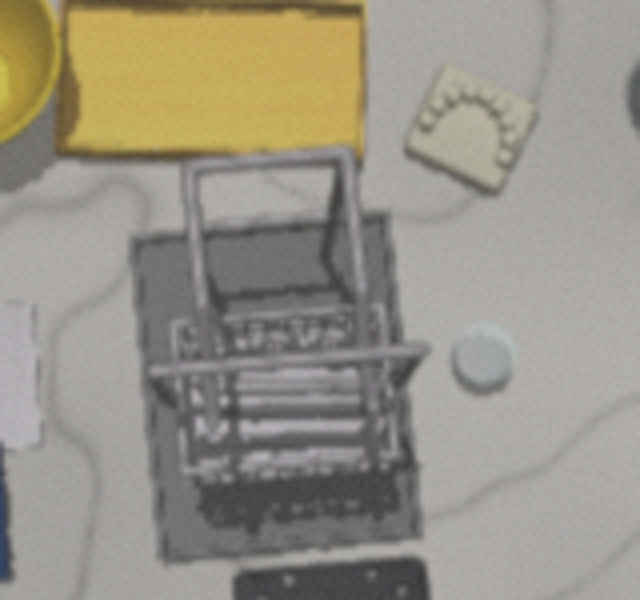

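```bash
python3 -m crank '0 0 0 0 0 0 0.6;0 0 0 0 0 0 0.6;0 0 0 0 0 0 0.6;0 0 0 0 0 0 0.6;0 0 0 0 0 0 0.6;0 0 0 0 0 0 0.6'
python3 - <<'E'
from station import eyes,workorder
import cv2,numpy as np
ims=[]
for i in range(3):
    f=eyes.grab_frame("side");ims.append(f["pixels"].astype(int)[150:240,240:330])
old=cv2.imread("pics/r_side.png")
print([np.abs(ims[i]-ims[0]).mean().round(2) for i in(1,2)])
print(eyes.landmark_of("bail_grip",f),eyes.landmark_of("basket",f))
cv2.imwrite("pics/s_side.png",cv2.resize(f["pixels"][120:240,220:360],None,fx=4,fy=4,interpolation=cv2.INTER_CUBIC))
a=cv2.imread("pics/s_side.png").astype(int);print(np.abs(a-old).mean())
E
```

```text
time: 28.95
tool_pos: [0.4201, -0.0494, 0.3353]
orientation: [[0.994, 0.0, -0.112], [0.112, 0.0, 0.994], [0.0, -1.0, 0.0]]
wrist_force: [-0.7, 0.4, 0.6]
grip_width: 0.0355
[np.float64(0.74), np.float64(0.74)]
[{'location': [171.5, 291.7], 'p': 0.48}] [{'location': [221.9, 293.0], 'p': 0.8}]
0.7336619543650794
```

View pics/s_side.png

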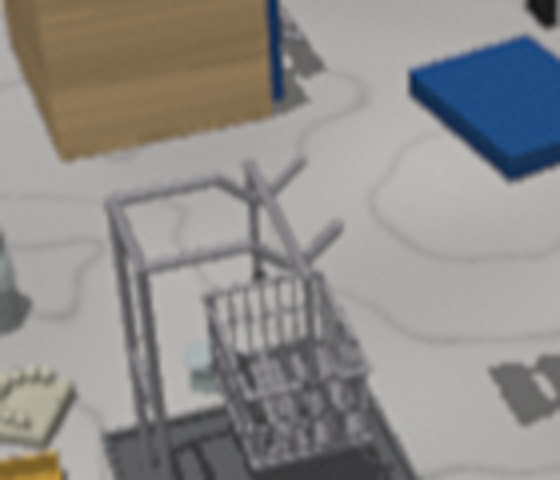

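The basket hangs still (only pixel noise between frames), with the bar crossing both troughs at about (255,185) and (300,262) in the crop. The gripper is well clear.

```bash
python3 -c "
from station import workorder
print(workorder.finish_job())"
```

```text
the job is handed in; nothing more can be done
None
```

The basket is hanging on the drip stand from both prongs, and I handed the job in at about 29 s; no verdict was reported.

- **Bail:** I swung it up with the closed fingertips, from about 0.18 rad to about 1.55 rad by my fit to the pictures. The basket stayed standing and showed no movement.
- **Lift and hook:** I gripped the bar at its middle and carried the basket around to the free-tip side of the stand. I turned it about 10° to line up with the prongs and lowered it until the wrist force changed from −4.2 N to +3.4 N. Then I opened the fingers and backed away.
- **Last checks:** The bar lies across both troughs, about 1–2 pixels (2–4 mm) from the fitted seat in the top picture and parallel to it by eye. The basket looks level, pictures more than 1 s apart differ only by image noise, and the gripper is well clear.
- **Small disagreements:**
  - The grip width read about 6 mm on the 8 mm bar, but the hold was firm.
  - The network's bail and seat points moved by 2–4 pixels between pictures, so I trusted the direct view.

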